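# Proof-press a paint case's friction hinge and mark the verdict

## Task

Test the lid hinge of the paint case on the green mat, leaving the waiting case shut and all other things in place: lift the lid by its bar to about half open (45 degrees), let go and see that it stays, then press down on its rubber roller with about 6 N, never more than 12 N. If the lid stands up to that, leave it half open and slide the black marker fully to the green end; if it gives way, keep pressing until it is fully shut and slide the marker fully to the red end.

Things in the scene. Friction and masses are not known exactly. Their poses are not given: they have to be found in the camera images.
- mat_test: green mat, 320 x 250 x 3 mm; the case on it is the one to test. Origin at the centre of its underside.
- mat_wait: brown card mat of the same size; the case on it is waiting and is left alone. Origin at the centre of its underside.
- case_a: paint case a: grey box 240 (x) x 200 (y) x 85 mm with a yellow lid, fixed to its mat (the mat's top is 3 mm above the table). Cases a and b look the same and either may stand on either mat; one has a sound hinge and one a slack hinge. Origin at the centre of the box's underside; +x points from the lid's bar handle (front) to its hinge (back).
- lid_a (a joint): lid angle of case a, rad: 0 shut, grows as the front is lifted. Lid 240 x 200 x 12 mm, 0.3 to 0.5 kg. Either hinge holds the lid where it is let go. Sound hinge: 10 N at the bar to lift; half open it yields only above 13 N straight down on the roller. Slack hinge: 4 N to lift; half open it yields at 2 to 4 N and sinks as long as it is pushed, until it meets the rigid box. (Approximate forces.)
- lid_a_hinge (a point): middle of the hinge axis of case a, at the back top edge of the box; the axis lies along the case's y. The frame turns with the lid: at angle t a point of the lid that lies r before the axis and h above the lid's underside is r cos t - h sin t before the axis and r sin t + h cos t above it.
- lid_a_bar (a point): middle of the steel bar handle of case a: a round bar 10 mm thick and 110 mm long along the case's y, 45 mm in front of the lid's front edge on two end arms (285 mm before the hinge axis, 6 mm above the lid's underside). Free space all round it; it can turn between two fingers.
- roller_a: black rubber roller, 26 mm thick and 40 mm long along the case's y, on top of the lid of case a near the front edge: the place to press. It spins freely on its axle, so it takes no sideways push. Origin on its axle at its middle, 210 mm before the hinge axis and 28 mm above the lid's underside; its top is 13 mm above that at any lid angle. It moves with the lid; its own turning means nothing.
- case_b: paint case b: grey box 240 (x) x 200 (y) x 85 mm with a yellow lid, fixed to its mat (the mat's top is 3 mm above the table). Cases a and b look the same and either may stand on either mat; one has a sound hinge and one a slack hinge. Origin at the centre of the box's underside; +x points from the lid's bar handle (front) to its hinge (back).
- lid_b (a joint): lid angle of case b, rad: 0 shut, grows as the front is lifted. Lid 240 x 200 x 12 mm, 0.3 to 0.5 kg. Either hinge holds the lid where it is let go. Sound hinge: 10 N at the bar to lift; half open it yields only above 13 N straight down on the roller. Slack hinge: 4 N to lift; half open it yields at 2 to 4 N and sinks as long as it is pushed, until it meets the rigid box. (Approximate forces.)
- lid_b_hinge (a point): middle of the hinge axis of case b, at the back top edge of the box; the axis lies along the case's y. The frame turns with the lid: at angle t a point of the lid that lies r before the axis and h above the lid's underside is r cos t - h sin t before the axis and r sin t + h cos t above it.
- lid_b_bar (a point): middle of the steel bar handle of case b: a round bar 10 mm thick and 110 mm long along the case's y, 45 mm in front of the lid's front edge on two end arms (285 mm before the hinge axis, 6 mm above the lid's underside). Free space all round it; it can turn between two fingers.
- roller_b: black rubber roller, 26 mm thick and 40 mm long along the case's y, on top of the lid of case b near the front edge: the place to press. It spins freely on its axle, so it takes no sideways push. Origin on its axle at its middle, 210 mm before the hinge axis and 28 mm above the lid's underside; its top is 13 mm above that at any lid angle. It moves with the lid; its own turning means nothing.
- verdict: fixed aluminium block 190 (x) x 50 (y) x 20 mm, standing between the two cases; the near end field (its -x end, towards the robot) is red and the far end field (+x) is green. Origin at the centre of its underside.
- marker (a joint): position of the black marker along the block, m: 0 against the stop at the red near end, 0.12 against the stop at the green far end. It slides with about 2 N of friction and stays where it is left.
- marker_mid (a point): centre of the black marker, a block 20 (along the slide) x 32 x 32 mm standing on the aluminium block, its centre 37 mm above the table.
- white_bottle: white plastic squeeze bottle, 76 mm diameter, 190 mm tall; bystander, leave where it is. Origin at its underside or base.
- amber_jar: amber glass jar with black cap, 60 mm diameter, 70 mm tall; bystander, leave where it is. Origin at its underside or base.
- tape_roll: flat roll of blue tape, 90 mm diameter, 24 mm high; bystander, leave where it is. Origin at its underside or base.
- brush_mug: white mug, 80 mm diameter, 95 mm tall; bystander, leave where it is. Origin at its underside or base.
- screwdriver: screwdriver lying flat; bystander, leave where it is. Origin at its underside or base.
- wood_block: wooden block 90 x 60 x 35 mm; bystander, leave where it is. Origin at its underside or base.
- paint_can: red paint can, 70 mm diameter, 90 mm tall; bystander, leave where it is. Origin at its underside or base.

How it is judged:
On the way, in this order (a step that is already met when the one before it is completed fails the run):
1. the tested lid is about half open (36 to 57 degrees) and stays there untouched for half a second, the marker still between its ends (value of joint marker between 0.025 and 0.095 m and (((horizontal distance between case_a and mat_test below 0.1 m and value of joint lid_a between 0.62 and 1 rad) and contact force between the fingers and case_a below 0.1 N and velocity of joint lid_a between -0.05 and 0.05 rad/s) or ((horizontal distance between case_b and mat_test below 0.1 m and value of joint lid_b between 0.62 and 1 rad) and contact force between the fingers and case_b below 0.1 N and velocity of joint lid_b between -0.05 and 0.05 rad/s))), for 0.5 s.
2. pressed on its roller, the lid stood up to over 4.5 N while half open, or gave way and is shut (under 2 degrees); the marker still between its ends (value of joint marker between 0.025 and 0.095 m and (((horizontal distance between case_a and mat_test below 0.1 m and value of joint lid_a between 0.62 and 1 rad) and contact force between the fingers and roller_a above 4.5 N) or (horizontal distance between case_b and mat_test below 0.1 m and value of joint lid_b below 0.03 rad))), for 0.2 s.
At the end, for the whole second after the job is handed in: Sound hinge (lid stood up to the press): lid still about half open (36 to 57 degrees) and marker within 12 mm of the green stop. Slack hinge (lid gave way): lid shut (under 0.03 rad, 2 degrees) and marker within 12 mm of the red stop. The case is not being touched ((((horizontal distance between case_a and mat_test below 0.1 m and value of joint lid_a between 0.62 and 1 rad) and contact force between the fingers and case_a below 0.1 N and value of joint marker above 0.108 m) or (horizontal distance between case_b and mat_test below 0.1 m and value of joint lid_b below 0.03 rad and contact force between the fingers and case_b below 0.1 N and value of joint marker below 0.012 m))).
It fails at once if a rubber roller is pressed with more than 12 N (contact force between anything else and roller_a above 12 N or contact force between anything else and roller_b above 12 N).
It fails at once if the lid of the waiting case is lifted ((not (horizontal distance between case_a and mat_test below 0.1 m) and value of joint lid_a above 0.1 rad) or (not (horizontal distance between case_b and mat_test below 0.1 m) and value of joint lid_b above 0.1 rad)).
It fails at once if a bystander is moved by more than 40 mm (distance of any of white_bottle, amber_jar, tape_roll, brush_mug, screwdriver, wood_block, paint_can from where it was at the start of the episode above 0.04 m).
It also fails if it takes over 72 s, if anything falls off the work surface, if the arm or the gripper's body presses on something with over 40 N, if the wrist force passes 120 N, or if a joint passes its speed limit or range.

## Robot

A 6-joint arm with a two-finger parallel gripper is mounted at the origin on the work surface. World frame = base frame: x ahead of the robot, y to its left, z up, the work surface at z = 0. Lengths are in m, angles in rad, forces in N, time in s.
With the tool pointing down it reaches from about 0.375 to 0.75 m from the base axis. Payload 9 kg.
Tool frame: the origin (TCP) lies midway between the tips of the shut fingers; the grasp point (between the pads) lies 19 mm behind it; z points along the fingers, y is the line along which they close (so a half turn about z gives the same grasp; the last joint's range is limited). The gripper opens to 85 mm and grips with 20 to 120 N. Pads are 22 mm wide; open, the fingers measure 114 mm over their backs; the gripper's body (76 mm by 85 mm) begins 54 mm behind the grasp point. The pads swing forward as they close: fully open they stand 13 mm farther back than shut.
Start: joints at [0.895, 0.104, 0.097, 1.564, 0, 1.353], TCP at [0.265, 0.538, 0.199] pointing down, gripper open.
Joint ranges: [-2.99, 2.99], [-0.84, 1.86], [-1.1, 1.16], [-1.84, 2.11], [-1.51, 1.56], [-3.14, 3.14]. Speed limits (rad/s): [2.22, 2.22, 2.57, 3.14, 3.14, 3.14].

## Interface

Orientations are given as a unit quaternion [w, x, y, z].
In Python, from plant import telemetry, cams, r gives the robot as it stands. The module is installed in compiled form; this text tells all that it offers.
- The arm moves only by the shell command python3 -m handwheel 'ROWS' [OPENING] [FORCE]. ROWS is a JSON object of lists of equal length, an entry for each row: "delta_pos": the shift along the tool's x, y, z in mm, a list of three; "roll": the turn about the tool's z in rad. In form: {"delta_pos": [[dx, dy, dz], ...], "roll": [roll, ...]}. A call has exactly 10 rows; each row shifts and turns the commanded pose from where the row before left it, along the tool's axes as they then stand; what a row does not reach is not made up. A row lasts 1/8 s, in which the tool goes at most 62.5 mm and 10.7 degrees, less where a joint would pass 70% of its speed; a pose out of reach is approached as far as the arm can. A call is refused whole if a number of a shift passes 62.5 or a number of a turn 0.188, either way. A call with a gripper value outside its range is refused whole. OPENING is the closure in counts, from 0 (fully open) to 255 (shut), set as the call begins (- or left out, the last holds). The fingers move at their own pace and stop on an object; FORCE is the grip in N (left out, the last holds). Time passes only in rows, so rows that do not move let the fingers close, or fill a call up. It gives the time, the measured TCP pose, the force, the opening and the grip force at its end, in the units of the state.
- telemetry.sense(): the state, without advancing time (a new reading comes with each control period).
- cams.capture(name): name is "scene" or "top" or "wrist"; returns the picture (420x560x3 uint8, blue, green, red); there is no depth.
- cams.camera_model(name): a dict with "intrinsics" (3x3 intrinsics, pixels), "dist_coeffs" ([k1, k2, p1, p2, k3] as OpenCV has them; the pictures are not rectified), "extrinsics" (4x4, takes a point from camera to world coordinates). Camera axes: x right, y down, z forward; pixel columns grow to the right and rows downward; lengths in m; the calibration is good to about 2 mm. A picture is of the moment at which its call begins: read the wrist's pose just before it. camera_model takes no time and is no camera call; for the wrist camera it gives the pose at the moment of the call.
- r.close_job(): hands the job in; it is judged then, once.
The state is a dict: "time": time; "qpos": joint angles; "dq": joint speeds; "joint_torque": joint torques, N m; "tcp_pos": TCP position; "ee_rot": TCP orientation; "wrist_force": force on the tool from outside, world axes, zero at the start; "torque": the same for the moment, N m; "finger_gap": opening from 0.0 (shut) to 1.0 (fully open); "gripper_force": force on a finger pad.
Only numpy, scipy, OpenCV 4.12 (cv2) and the standard library are available. Lean on these libraries where they do the work, as an engineer would, in place of code of your own. Each camera call takes 0.05 s, during which the arm holds its last target. There are 200 camera calls.

## Working session

There is one attempt and no reset: what is moved stays moved. The work goes in short steps, Python scripts to look and compute and a shell command to move; the robot and the scene stay as the last step left them, time stands still between calls to the robot, and variables do not carry over. Pictures are saved under pics/ and viewed, at most 10 in all, crops included, and the job is handed in when it is done.

```bash
mkdir -p pics
python3 - <<'E'
from plant import telemetry,cams,r
import cv2,numpy as np
s=telemetry.sense();print({k:np.round(v,3).tolist() for k,v in s.items()})
for n in("scene","top"):
    cv2.imwrite(f"pics/{n}0.png",cams.capture(n))
    m=cams.camera_model(n);print(n,np.round(m["intrinsics"],1).tolist(),m["dist_coeffs"],np.round(m["extrinsics"],3).tolist())
E
```

```text
{'time': 0.0, 'qpos': [0.895, 0.105, 0.096, 1.564, 0.0, 1.353], 'dq': [-0.001, 0.0, 0.002, -0.001, 0.001, 0.0], 'joint_torque': [-0.001, -55.693, 50.365, 0.017, -0.0, 0.0], 'tcp_pos': [0.265, 0.538, 0.199], 'ee_rot': [-0.0, 0.227, 0.974, -0.001], 'wrist_force': [-0.671, -0.753, 0.016], 'torque': [0.042, -0.001, -0.019], 'gripper_force': 0.0, 'finger_gap': 0.996}
scene [[486.6, 0.0, 270.9], [0.0, 486.6, 213.3], [0.0, 0.0, 1.0]] [-0.10071366  0.          0.          0.          0.        ] [[0.117, 0.749, -0.653, 1.546], [0.993, -0.084, 0.082, -0.101], [0.006, -0.658, -0.753, 1.276], [0.0, 0.0, 0.0, 1.0]]
top [[397.3, 0.0, 283.0], [0.0, 397.3, 209.9], [0.0, 0.0, 1.0]] [0.03549049 0.         0.         0.         0.        ] [[-0.081, -0.972, 0.222, 0.258], [-0.997, 0.079, -0.017, 0.014], [-0.001, -0.223, -0.975, 1.341], [0.0, 0.0, 0.0, 1.0]]
```

View pics/top0.png

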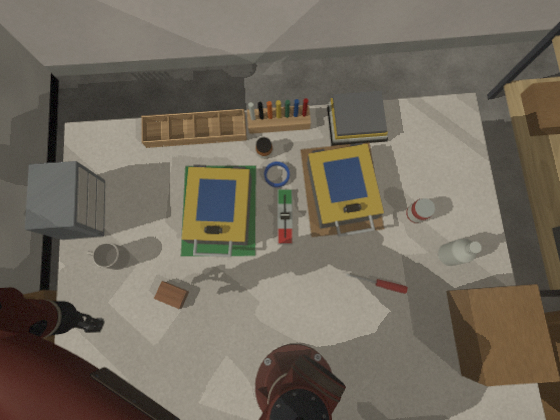

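View pics/scene0.png

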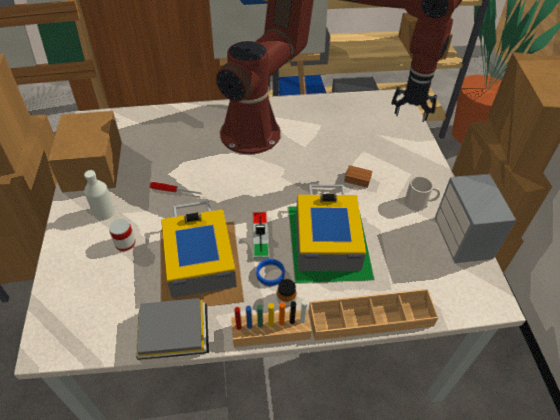

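The top view shows the green mat on the left (case about (215,205), roller (213,230), bar (212,246)), the marker near (285,215) and the waiting case at (345,185). The scene view agrees.

```bash
cat > h.py <<'E'
import cv2,numpy as np
from plant import telemetry,cams,r
def ray(m,px,z):
    K=np.array(m["intrinsics"]);T=np.array(m["extrinsics"])
    u=cv2.undistortPoints(np.array(px,float).reshape(-1,1,2),K,np.array(m["dist_coeffs"])).reshape(-1,2)
    d=np.c_[u,np.ones(len(u))]@T[:3,:3].T
    return T[:3,3]+d*((z-T[2,3])/d[:,2])[:,None]
def proj(m,P):
    K=np.array(m["intrinsics"]);T=np.linalg.inv(np.array(m["extrinsics"]))
    return cv2.projectPoints(np.array(P,float).reshape(-1,1,3),cv2.Rodrigues(T[:3,:3])[0],T[:3,3],K,np.array(m["dist_coeffs"]))[0].reshape(-1,2)
E
python3 - <<'E'
from h import *
m=cams.camera_model("top");im=cv2.imread("pics/top0.png")
hsv=cv2.cvtColor(im,cv2.COLOR_BGR2HSV)
y=cv2.inRange(hsv,(20,150,90),(35,255,255))
for n,(a,b) in {"test":(170,262),"wait":(295,390)}.items():
    k=np.zeros_like(y);k[130:260,a:b]=y[130:260,a:b]
    c=max(cv2.findContours(k,0,2)[0],key=cv2.contourArea).reshape(-1,2)
    P=ray(m,c,.1)[:,:2].astype(np.float32)
    R=cv2.minAreaRect(P);print(n,R,cv2.boxPoints(R).round(3).tolist())
mk=ray(m,[[285,215.5]],.053);print("marker top",mk)
rd=cv2.inRange(hsv,(0,150,80),(6,255,255));rd[:, :270]=0;rd[:,300:]=0;rd[:225]=0;rd[250:]=0
gr=cv2.inRange(hsv,(45,90,50),(85,255,255));gr[:,:272]=0;gr[:,298:]=0;gr[:180]=0;gr[215:]=0
for q in(rd,gr):
    p=np.argwhere(q)[:,::-1];w=ray(m,p,.02);print(len(p),w.min(0),w.max(0),w.mean(0))
print("bar",ray(m,[[194,253],[230,255],[212,254]],.094))
a=cv2.resize(im[140:270,170:310],None,fx=4,fy=4,interpolation=cv2.INTER_CUBIC);cv2.imwrite("pics/c1.png",a)
E
```

```text
test ((0.5821158289909363, 0.20500808954238892), (0.19719895720481873, 0.23709522187709808), 83.45626068115234) [[0.453000009059906, 0.12099999934434891], [0.6890000104904175, 0.09399999678134918], [0.7110000252723694, 0.289000004529953], [0.47600001096725464, 0.3160000145435333]]
wait ((0.6169496774673462, -0.21760588884353638), (0.23668593168258667, 0.19726751744747162), 5.460597991943359) [[0.49000000953674316, -0.13099999725818634], [0.5090000033378601, -0.3269999921321869], [0.7440000176429749, -0.3050000071525574], [0.7250000238418579, -0.1080000028014183]]
marker top [[ 0.53235804 -0.01406106  0.053     ]]
143 [ 0.44792018 -0.02778044  0.02      ] [0.49462644 0.01265215 0.02      ] [ 0.47085143 -0.00691965  0.02      ]
141 [ 0.58512619 -0.03932308  0.02      ] [0.63068664 0.0018348  0.02      ] [ 0.60888597 -0.01877219  0.02      ]
bar [[0.4269217  0.28096007 0.094     ]
 [0.4114093  0.16899677 0.094     ]
 [0.41915648 0.2249921  0.094     ]]
```

View pics/c1.png

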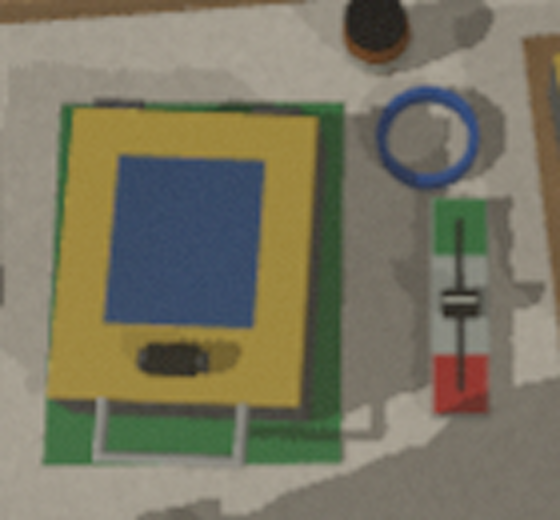

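The crop is consistent: the bar ends at crop (98,457)–(242,461) give a bar middle at (0.419, 0.225). The lid rectangle with yaw −0.114 gives (0.418, 0.224), and its size of 237x197 mm matches. I'll move above the bar.

```bash
python3 -m handwheel '{"delta_pos": [[-46,-35.6,0],[-46,-35.6,0],[-46,-35.6,0],[-46,-35.6,0],[-46,-35.6,0],[-46,-35.6,0],[0,0,0],[0,0,0],[0,0,0],[0,0,0]], "roll": [0,0,0,0,0,0,0.187,0.187,0.187,0.187]}' 0 40
python3 -m handwheel '{"delta_pos": [[0,0,0],[0,0,0],[0,0,0],[0,0,0],[0,0,0],[0,0,0],[0,0,0],[0,0,0],[0,0,0],[0,0,0]], "roll": [0.16,0.16,0.16,0,0,0,0,0,0,0]}'
python3 - <<'E'
from h import *
s=telemetry.sense();m=cams.camera_model("wrist");cv2.imwrite("pics/w1.png",cams.capture("wrist"))
print({k:np.round(s[k],4).tolist() for k in("time","tcp_pos","ee_rot","wrist_force","qpos")})
u=np.array([.9935,-.114]);hg=np.array([.582,.205])+.12*u
for n,b,z in(("bar",.285,.094),("roller",.21,.129)):
    p=hg-b*u;print(n,p,proj(m,[[*p,z]]))
E
```

```text
time: 1.35
tcp_pos: [0.4182, 0.2245, 0.199]
ee_rot: [-0.0, 0.57, 0.822, -0.0]
wrist_force: [0.0, 0.6, 0.6]
finger_gap: 0.997
gripper_force: 0.0
time: 2.6
tcp_pos: [0.4184, 0.2247, 0.1993]
ee_rot: [-0.0, 0.747, 0.665, 0.0]
wrist_force: [-0.4, -0.9, -0.4]
finger_gap: 0.998
gripper_force: 0.0
{'time': 2.6, 'tcp_pos': [0.4184, 0.2247, 0.1993], 'ee_rot': [-0.0, 0.7465, 0.6653, 0.0], 'wrist_force': [-0.3855, -0.8935, -0.3961], 'qpos': [0.2163, -0.2796, -0.2659, 1.5844, 0.0001, 1.902]}
bar [0.4180725 0.22381  ] [[275.57167907 209.98472099]]
roller [0.492585 0.21526 ] [[360.11209477 221.47460252]]
```

View pics/w1.png

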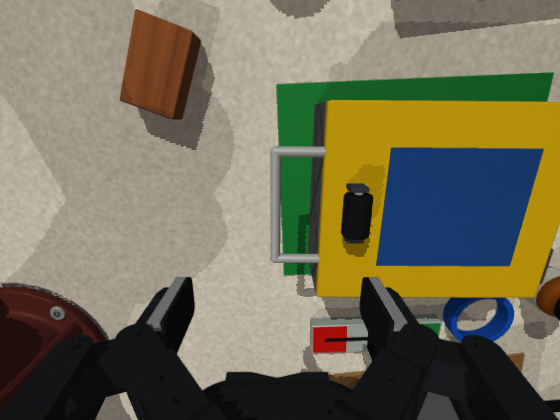

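The bar middle is at (276,205), against a predicted (275.6,210). So it is about 4 mm further towards +y, and the yaw is right. I'll half-close the fingers, because fully open they would hit the lid edge, then descend and grip.

```bash
python3 -m handwheel '{"delta_pos": [[4,0,0],[0,0,0],[0,0,0],[0,0,20],[0,0,20],[0,0,20],[0,0,20],[0,0,20],[0,0,15],[0,0,9]], "roll": [0,0,0,0,0,0,0,0,0,0]}' 135 40
python3 -m handwheel '{"delta_pos": [[0,0,0],[0,0,0],[0,0,0],[0,0,0],[0,0,0],[0,0,0],[0,0,0],[0,0,0],[0,0,0],[0,0,0]], "roll": [0,0,0,0,0,0,0,0,0,0]}' 255 40
python3 - <<'E'
import numpy as np
R,h=.285,.006
p=None
for d in range(0,49,4):
    t=np.radians(d);q=np.array([R-(R*np.cos(t)-h*np.sin(t)),R*np.sin(t)+h*np.cos(t)])*1000
    if p is not None:print(d,(q-p).round(1))
    p=q
E
```

```text
time: 3.9
tcp_pos: [0.4185, 0.2286, 0.0742]
ee_rot: [-0.0, 0.747, 0.665, -0.0]
wrist_force: [-0.2, -0.4, -0.7]
finger_gap: 0.473
gripper_force: 0.0
time: 5.15
tcp_pos: [0.4188, 0.2286, 0.0753]
ee_rot: [-0.0, 0.747, 0.665, 0.0]
wrist_force: [-0.7, -0.7, 0.3]
finger_gap: 0.004
gripper_force: 0.0
4 [ 1.1 19.9]
8 [ 2.5 19.7]
12 [ 3.9 19.5]
16 [ 5.2 19.2]
20 [ 6.5 18.8]
24 [ 7.8 18.3]
28 [ 9.1 17.7]
32 [10.3 17. ]
36 [11.5 16.3]
40 [12.6 15.4]
44 [13.6 14.5]
48 [14.6 13.5]
```

The fingers closed on nothing, so I'll look.

Run:
```python
from h import *
cv2.imwrite("pics/w2.png",cams.capture("wrist"))
m=cams.camera_model("wrist");s=telemetry.sense();print(np.round(m["extrinsics"],3).tolist())
p=np.array(s["tcp_pos"]);print(proj(m,[p,p+[0,0,.019]]))
```

```text
[[0.993, -0.108, -0.038, 0.43], [-0.115, -0.941, -0.32, 0.312], [-0.001, 0.322, -0.947, 0.25], [0.0, 0.0, 0.0, 1.0]]
[[275.13998785 255.41793736]
 [274.95408826 269.39258219]]
```

View pics/w2.png

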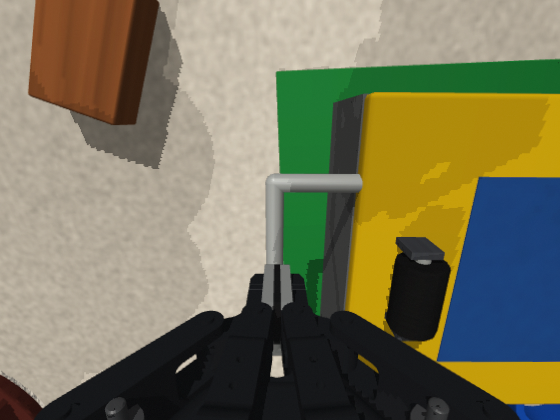

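Bar end is at (272,180), the lid's front-left corner at (368,93) and the roller at (420,295). The fingers look closed over or around the bar. I'll check these features against lid angle 0 numerically and zoom in.

Run:
```python
from h import *
m=cams.camera_model("wrist")
s=telemetry.sense();print({k:np.round(s[k],4).tolist() for k in("time","tcp_pos","wrist_force","finger_gap","gripper_force","torque")})
u=np.array([.9935,-.114]);v=np.array([.114,.9935]);hg=np.array([.582,.205])+.12*u+.004*v
def P(r,h,y,t): return [*(hg-(r*np.cos(t)-h*np.sin(t))*u+y*v),.088+r*np.sin(t)+h*np.cos(t)]
for t in(0,.05,.1): print(t,proj(m,[P(.285,.006,.05,t),P(.24,.012,.1,t),P(.21,.041,0,t)]).round(0).tolist())
im=cv2.imread("pics/w2.png")[225:385,180:380];cv2.imwrite("pics/c2.png",cv2.convertScaleAbs(cv2.resize(im,None,fx=3.5,fy=3.5,interpolation=2),alpha=1.8,beta=30))
```

```text
{'time': 5.2, 'tcp_pos': [0.4188, 0.2286, 0.0753], 'wrist_force': [0.503, 0.3372, 0.3342], 'finger_gap': 0.0029, 'gripper_force': 0.0, 'torque': [0.0329, 0.0277, 0.0138]}
0 [[274.0, 188.0], [370.0, 87.0], [429.0, 305.0]]
0.05 [[275.0, 195.0], [380.0, 84.0], [445.0, 319.0]]
0.1 [[278.0, 202.0], [394.0, 80.0], [465.0, 335.0]]
```

View pics/c2.png

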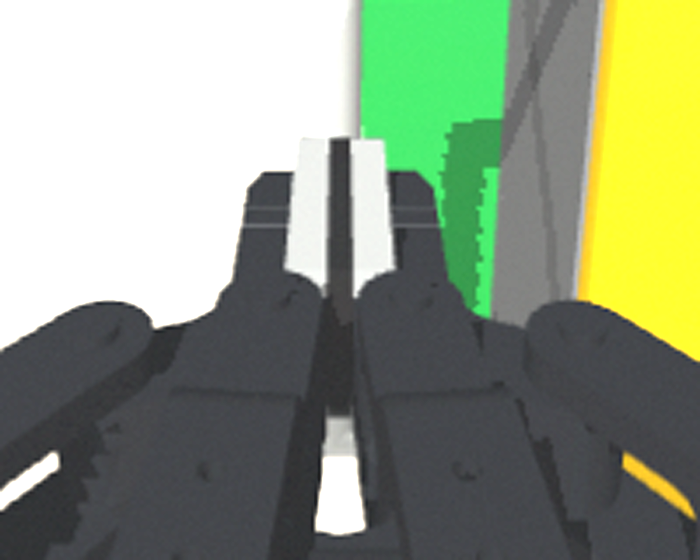

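The closed pads hide the bar with none of it between them, so the tips may really be above it. I'll work out the tip height from the pixels, using the pads' known size.

Run:
```python
from h import *
m=cams.camera_model("wrist");print(np.round(m["intrinsics"],1).tolist(),m["dist_coeffs"])
s=telemetry.sense();p=np.array(s["tcp_pos"]);x=np.array([.1146,.993,0])
for h in(0,.01,.02,.03,.04,.05,.06,.08): print(h,proj(m,[p+[0,0,h]+.011*x,p+[0,0,h]-.011*x]).round(0).tolist())
# open case in w1: pads tips at +-42.5
y=np.array([.993,-.115,0])
for h in(0,.013,.03,.05):print("open",h,proj(m,[p+[0,0,h]+.011*x+.0425*y,p+[0,0,h]+.011*x-.0425*y]).round(0).tolist())
# bar end by scene camera check impossible; ray of bar end px at several z
for z in(.06,.07,.08,.094):print(z,ray(m,[[273,183],[369,93]],z).round(3).tolist())
```

```text
[[293.0, 0.0, 276.7], [0.0, 293.0, 219.4], [0.0, 0.0, 1.0]] [-0.00666885  0.          0.          0.          0.        ]
0 [[275.0, 240.0], [275.0, 270.0]]
0.01 [[275.0, 246.0], [275.0, 278.0]]
0.02 [[275.0, 253.0], [275.0, 286.0]]
0.03 [[275.0, 261.0], [275.0, 296.0]]
0.04 [[275.0, 270.0], [275.0, 306.0]]
0.05 [[274.0, 280.0], [275.0, 318.0]]
0.06 [[274.0, 292.0], [274.0, 332.0]]
0.08 [[274.0, 320.0], [274.0, 365.0]]
open 0 [[341.0, 240.0], [209.0, 240.0]]
open 0.013 [[345.0, 248.0], [205.0, 248.0]]
open 0.03 [[352.0, 261.0], [197.0, 261.0]]
open 0.05 [[362.0, 280.0], [187.0, 280.0]]
0.06 [[0.423, 0.274, 0.06], [0.486, 0.321, 0.06]]
0.07 [[0.423, 0.276, 0.07], [0.483, 0.321, 0.07]]
0.08 [[0.423, 0.278, 0.08], [0.48, 0.32, 0.08]]
0.094 [[0.424, 0.28, 0.094], [0.476, 0.32, 0.094]]
```

Both the closed tips (row 265) and the open ones (row 280) put the real fingertips about 35 mm above the reported TCP. That also explains the miss. I'll reopen and go down another 35 mm.

```bash
python3 -m handwheel '{"delta_pos": [[0,0,0],[0,0,0],[0,0,0],[0,0,0],[0,0,6],[0,0,6],[0,0,6],[0,0,6],[0,0,6],[0,0,5]], "roll": [0,0,0,0,0,0,0,0,0,0]}' 135 40
python3 -m handwheel '{"delta_pos": [[0,0,0],[0,0,0],[0,0,0],[0,0,0],[0,0,0],[0,0,0],[0,0,0],[0,0,0],[0,0,0],[0,0,0]], "roll": [0,0,0,0,0,0,0,0,0,0]}' 255 40
```

```text
time: 6.45
tcp_pos: [0.4187, 0.2286, 0.0399]
ee_rot: [-0.0, 0.747, 0.665, -0.0]
wrist_force: [0.3, 0.4, -0.3]
finger_gap: 0.469
gripper_force: 0.0
time: 7.7
tcp_pos: [0.4172, 0.2288, 0.0402]
ee_rot: [-0.001, 0.746, 0.665, -0.001]
wrist_force: [-8.2, 0.4, 4.4]
finger_gap: 0.099
gripper_force: 39.2
```

Gripped: gap 0.099 and pad force 39 N. Now I lift along the arc.

```bash
python3 -m handwheel '{"delta_pos": [[0,0.5,-10],[0,0.5,-10],[0,1.2,-10],[0,1.2,-10],[0,2,-9.8],[0,2,-9.8],[0,2.6,-9.6],[0,2.6,-9.6],[0,3.2,-9.4],[0,3.2,-9.4]], "roll": [0,0,0,0,0,0,0,0,0,0]}'
```

```text
time: 8.95
tcp_pos: [0.4357, 0.2265, 0.1375]
ee_rot: [-0.001, 0.746, 0.665, -0.002]
wrist_force: [-7.4, 2.8, -8.6]
finger_gap: 0.101
gripper_force: 38.8
```

```bash
python3 -m handwheel '{"delta_pos": [[0,3.9,-9.2],[0,3.9,-9.2],[0,4.6,-8.8],[0,4.6,-8.8],[0,5.2,-8.5],[0,5.2,-8.5],[0,5.8,-8.1],[0,5.8,-8.1],[0,6.3,-7.7],[0,6.3,-7.7]], "roll": [0,0,0,0,0,0,0,0,0,0]}'
```

```text
time: 10.2
tcp_pos: [0.4856, 0.2205, 0.2233]
ee_rot: [-0.002, 0.746, 0.666, -0.002]
wrist_force: [-19.4, -0.5, 2.1]
finger_gap: 0.098
gripper_force: 39.0
```

```bash
python3 -m handwheel '{"delta_pos": [[0,4.5,-5],[0,4.6,-5],[0,4.7,-4.7],[0,0,0],[0,0,0],[0,0,0],[0,0,0],[0,0,0],[0,0,0],[0,0,0]], "roll": [0,0,0,0,0,0,0,0,0,0]}'
python3 - <<'E'
from h import *
cv2.imwrite("pics/s3.png",cams.capture("scene")[150:300,130:400]);print(telemetry.sense()["tcp_pos"])
E
```

```text
time: 11.45
tcp_pos: [0.5, 0.2188, 0.2391]
ee_rot: [-0.001, 0.746, 0.666, -0.001]
wrist_force: [-18.5, -0.6, 8.0]
finger_gap: 0.1
gripper_force: 39.6
[0.50003792 0.21881332 0.23914815]
```

```bash
python3 -m handwheel '{"delta_pos": [[0,0,0],[0,0,0],[0,0,0],[0,0,0],[0,0,-15],[0,0,-20],[0,0,-20],[0,0,-20],[0,0,0],[0,0,0]], "roll": [0,0,0,0,0,0,0,0,0,0]}' 135
python3 -m handwheel '{"delta_pos": [[0,0,0],[0,0,0],[0,0,0],[0,0,0],[0,0,0],[0,0,0],[0,0,0],[0,0,0],[0,0,0],[0,0,0]], "roll": [0,0,0,0,0,0,0,0,0,0]}' 255
python3 - <<'E'
from h import *
from scipy.optimize import least_squares
im=cams.capture("wrist");cv2.imwrite("pics/w4.png",im)
m=cams.camera_model("wrist")
u=np.array([.9935,-.114]);v=np.array([.114,.9935]);hg=np.array([.582,.205])+.12*u+.004*v
def P(r,h,y,t): return [*(hg-(r*np.cos(t)-h*np.sin(t))*u+y*v),.088+r*np.sin(t)+h*np.cos(t)]
for t in(.65,.72,.79,.86): print(t,proj(m,[P(.285,.006,.05,t),P(.24,.012,.1,t),P(.21,.028,0,t)]).round(0).tolist())
E
```

```text
time: 12.75
tcp_pos: [0.5027, 0.2189, 0.3118]
ee_rot: [-0.0, 0.747, 0.665, -0.0]
wrist_force: [1.0, -0.3, -1.2]
finger_gap: 0.466
gripper_force: 0.0
time: 14.0
tcp_pos: [0.5027, 0.219, 0.3122]
ee_rot: [-0.0, 0.747, 0.665, 0.0]
wrist_force: [0.0, 0.4, 0.1]
finger_gap: -0.002
gripper_force: 0.0
0.65 [[245.0, 169.0], [297.0, 100.0], [331.0, 220.0]]
0.72 [[261.0, 172.0], [313.0, 98.0], [346.0, 224.0]]
0.79 [[281.0, 176.0], [333.0, 97.0], [362.0, 227.0]]
0.86 [[306.0, 180.0], [355.0, 96.0], [380.0, 231.0]]
```

View pics/w4.png

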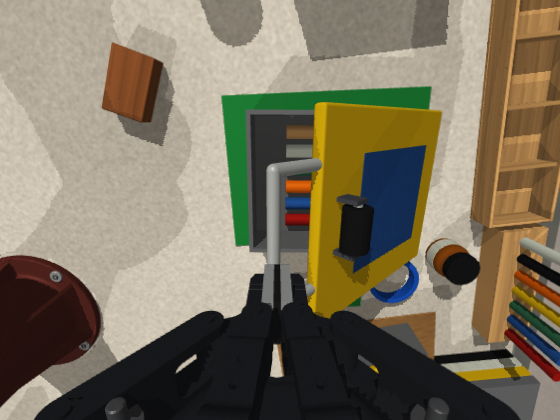

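The lid stays up after release: bar end (272,170), corner (320,103) and roller (356,230) put it at about 0.76 rad. I'll go over the roller, with expected contact at a reported z near 0.231, and then feel down with a force check between typed moves.

```bash
cat > chk.py <<'E'
from h import *
s=telemetry.sense();f=s["wrist_force"][2]
raise SystemExit(1 if f>2 else 0)
E
python3 -m handwheel '{"delta_pos": [[0,17,0],[0,17,0],[0,17,0],[0,16.5,0],[0,0,16],[0,0,16],[0,0,16],[0,0,14],[0,0,12],[0,0,0]], "roll": [0,0,0,0,0,0,0,0,0,0]}' 255
python3 chk.py && python3 -m handwheel '{"delta_pos": [[0,0,0.4],[0,0,0.4],[0,0,0.4],[0,0,0],[0,0,0],[0,0,0],[0,0,0],[0,0,0],[0,0,0],[0,0,0]], "roll": [0,0,0,0,0,0,0,0,0,0]}' | head -4 && python3 chk.py && python3 -m handwheel '{"delta_pos": [[0,0,0.4],[0,0,0.4],[0,0,0.4],[0,0,0],[0,0,0],[0,0,0],[0,0,0],[0,0,0],[0,0,0],[0,0,0]], "roll": [0,0,0,0,0,0,0,0,0,0]}' | head -4 && python3 chk.py && python3 -m handwheel '{"delta_pos": [[0,0,0.4],[0,0,0.4],[0,0,0.4],[0,0,0],[0,0,0],[0,0,0],[0,0,0],[0,0,0],[0,0,0],[0,0,0]], "roll": [0,0,0,0,0,0,0,0,0,0]}'
```

```text
time: 15.3
tcp_pos: [0.5692, 0.2111, 0.2372]
ee_rot: [-0.0, 0.747, 0.665, -0.001]
wrist_force: [0.4, 0.1, 0.0]
finger_gap: -0.001
gripper_force: 0.0
time: 16.55
tcp_pos: [0.5697, 0.2112, 0.237]
ee_rot: [-0.0, 0.747, 0.665, 0.0]
wrist_force: [-0.4, 0.6, 0.1]
time: 17.8
tcp_pos: [0.5697, 0.2112, 0.2358]
ee_rot: [-0.0, 0.747, 0.665, 0.0]
wrist_force: [-0.7, 0.6, -0.3]
time: 19.05
tcp_pos: [0.5699, 0.2112, 0.2349]
ee_rot: [0.0, 0.747, 0.665, 0.0]
wrist_force: [-0.2, -0.4, 5.9]
finger_gap: 0.001
gripper_force: 2.7
```

```bash
python3 -m handwheel '{"delta_pos": [[0,0,0],[0,0,0],[0,0,0],[0,0,0],[0,0,0],[0,0,0],[0,0,0],[0,0,0],[0,0,0],[0,0,0]], "roll": [0,0,0,0,0,0,0,0,0,0]}'
python3 - <<'E'
from h import *
L=[]
for i in range(3): cams.capture("scene");s=telemetry.sense();L.append((round(s["wrist_force"][2],2),round(s["tcp_pos"][2],4)))
print(L)
E
```

```text
time: 20.3
tcp_pos: [0.5699, 0.2112, 0.2349]
ee_rot: [0.0, 0.747, 0.665, 0.0]
wrist_force: [-0.4, -0.8, 5.9]
finger_gap: 0.002
gripper_force: 2.7
[(np.float64(5.73), np.float64(0.2349)), (np.float64(6.11), np.float64(0.235)), (np.float64(5.68), np.float64(0.235))]
```

The lid holds a steady 5.9 N at the same height, so the hinge is sound and the marker goes to green. I'll lift off and go to the red side of the marker.

```bash
python3 -m handwheel '{"delta_pos": [[0,0,-19],[0,0,-19],[0,0,-19],[0,0,-19],[-37.8,-8,0],[-37.8,-8,0],[-37.8,-8,0],[-37.8,-8,0],[-37.8,-8,0],[-37.8,-8,0]], "roll": [0,0,0,0,0,0,0,0,0,0]}'
python3 -m handwheel '{"delta_pos": [[0,0,30],[0,0,30],[0,0,30],[0,0,30],[0,0,30],[0,0,0],[0,0,0],[0,0,0],[0,0,0],[0,0,0]], "roll": [0,0,0,0,0,0,0,0,0,0]}'
python3 - <<'E'
from h import *
im=cams.capture("wrist");cv2.imwrite("pics/w5.png",im)
m=cams.camera_model("wrist");print(proj(m,[[.532,-.014,.053],[.446,-.005,.02],[.634,-.021,.02]]).round(0).tolist())
E
```

```text
time: 21.7
tcp_pos: [0.4953, -0.0096, 0.31]
ee_rot: [-0.0, 0.747, 0.665, -0.0]
wrist_force: [0.2, -0.5, 0.2]
finger_gap: -0.004
gripper_force: 0.0
time: 22.95
tcp_pos: [0.4963, -0.0087, 0.161]
ee_rot: [0.0, 0.747, 0.665, 0.0]
wrist_force: [0.0, 0.0, 0.6]
finger_gap: -0.0
gripper_force: 0.0
[[312.0, 210.0], [231.0, 202.0], [401.0, 197.0]]
```

View pics/w5.png

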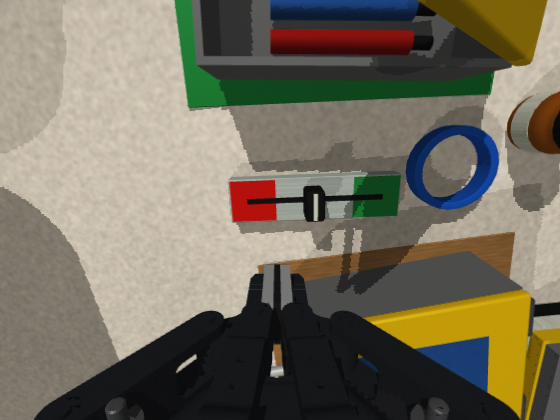

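The marker is at (315,205), within 4 mm of the prediction. The shut fingers are clear of it on the red side, so I'll descend.

```bash
python3 -m handwheel '{"delta_pos": [[4,0,0],[0,0,30],[0,0,30],[0,0,30],[0,0,30],[0,0,20],[0,0,14],[0,0,10],[0,0,0],[0,0,0]], "roll": [0,0,0,0,0,0,0,0,0,0]}'
```

```text
time: 24.25
tcp_pos: [0.497, -0.0047, -0.0026]
ee_rot: [0.0, 0.747, 0.665, 0.0]
wrist_force: [0.3, 0.3, 0.7]
finger_gap: 0.001
gripper_force: 0.0
```

```bash
python3 -m handwheel '{"delta_pos": [[0,7,0],[0,7,0],[0,7,0],[0,7,0],[0,7,0],[0,7,0],[0,7,0],[0,7,0],[0,7,0],[0,5,0]], "roll": [0,0,0,0,0,0,0,0,0,0]}'
```

```text
time: 25.5
tcp_pos: [0.5644, -0.0125, -0.0035]
ee_rot: [-0.0, 0.747, 0.665, 0.0]
wrist_force: [-2.1, 1.1, -0.7]
finger_gap: -0.0
gripper_force: 1.1
```

```bash
python3 -m handwheel '{"delta_pos": [[0,1,0],[0,1,0],[0,1,0],[0,1,0],[0,1,0],[0,0,0],[0,0,0],[0,0,0],[0,0,0],[0,0,0]], "roll": [0,0,0,0,0,0,0,0,0,0]}'
```

```text
time: 26.75
tcp_pos: [0.5691, -0.013, -0.0034]
ee_rot: [0.0, 0.747, 0.665, 0.0]
wrist_force: [-0.5, 0.2, -0.6]
finger_gap: 0.002
gripper_force: 0.6
```

```bash
python3 -m handwheel '{"delta_pos": [[0,1,0],[0,1,0],[0,1,0],[0,1,0],[0,0,0],[0,0,0],[0,0,0],[0,0,0],[0,0,0],[0,0,0]], "roll": [0,0,0,0,0,0,0,0,0,0]}'
```

```text
time: 28.0
tcp_pos: [0.5731, -0.0135, -0.0033]
ee_rot: [0.0, 0.747, 0.665, 0.0]
wrist_force: [-0.5, 0.7, -0.6]
finger_gap: -0.005
gripper_force: 0.3
```

```bash
python3 -m handwheel '{"delta_pos": [[0,1,0],[0,1,0],[0,1,0],[0,0,0],[0,0,0],[0,0,0],[0,0,0],[0,0,0],[0,0,0],[0,0,0]], "roll": [0,0,0,0,0,0,0,0,0,0]}'
```

```text
time: 29.25
tcp_pos: [0.5742, -0.0135, -0.0034]
ee_rot: [-0.001, 0.747, 0.665, -0.001]
wrist_force: [-11.2, 0.7, 7.8]
finger_gap: -0.002
gripper_force: 5.7
```

The stop is reached: force jumped to 11 N at the expected place. I'll back off, rise and verify.

```bash
python3 -m handwheel '{"delta_pos": [[0,-8,0],[0,-10,0],[0,0,-30],[0,0,-40],[0,0,-40],[0,0,-40],[0,-30,0],[0,-40,0],[0,0,0],[0,0,0]], "roll": [0,0,0,0,0,0,0,0,0,0]}'
python3 - <<'E'
from h import *
a=cams.capture("scene")[150:300,130:400];b=cams.capture("top")[130:280,160:430]
cv2.imwrite("pics/end.png",cv2.resize(np.vstack([a,b]),None,fx=2,fy=2,interpolation=2))
E
```

```text
time: 30.5
tcp_pos: [0.489, -0.0039, 0.1469]
ee_rot: [0.001, 0.747, 0.665, 0.0]
wrist_force: [-0.2, 0.8, 0.6]
finger_gap: 0.0
gripper_force: 0.0
```

View pics/end.png

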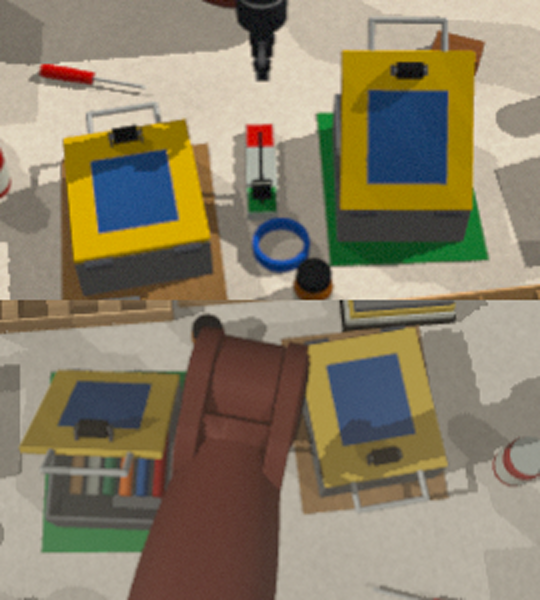

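The tested lid stands half open (top right), the marker sits on the green end at about (262,190), and the waiting case is shut with everything else in place. I'm handing in.

```bash
python3 -c "
from plant import r
print(r.close_job())"
```

```text
the job is handed in; nothing more can be done
None
```

The tested hinge is sound: the lid held a steady 5.9 N press without moving and is left about half open, the marker is against the green stop, the last pictures show the waiting case shut with nothing visibly out of place, and the job is handed in (no score was returned).

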